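# Put the hub away in the push-latch parts box

## Task

Press the front of the blue parts box's lid so that its push latch lets go and the lid springs open, set the stepped steel hub down upright inside the box, then swing the lid down and press it until the latch holds it shut again. Press the lid gently, with no more than 18 N, and leave the other parts on the bench alone.

Things in the scene. Friction and masses are not known exactly. Their poses are not given: they have to be found in the camera images.
- box: Open blue box fixed to the bench, 200 (x) by 170 (y) by 75 mm high, walls and floor 5 mm; origin at the centre of its underside, x from its front (robot side) to its hinge side. Inside its front wall, in the middle, stands the black catch housing, 50 mm wide, 44 mm high; the free floor runs from 60 mm in front of the origin to 90 mm behind it, 80 mm to either side.
- lid (a joint): Angle (rad) of the flat aluminium lid about its hinge. 0: shut and latched, its top flush with the rim; 1.65: fully open, just past upright. A damped spring always drives it open (about 3 N at the front edge, about 1.5 s); only the latch, or a hand, keeps it down. The panel is 184 mm long from hinge line to front edge, 154 wide, 6 thick, hinge line in its middle plane.
- lid_hinge (a point): Point on the lid's hinge line, in the middle of the box's width, 92 mm behind the box's origin and 72 mm above its underside; does not move.
- press_spot (a point): Where to press: round black mark (28 mm) on the lid's upper face, mid width, 170 mm from the hinge line; moves with the lid. Push latch: press and let go: a latched lid releases; pressed down from open, it latches (dip 5 mm below flush or more). Too light a press changes nothing. Release takes a dip of 8 to 16.5 mm, which differs from box to box and cannot be seen: see lid_edge.
- hub: Loose stepped steel hub standing on the bench: a round flange 60 mm across and 10 mm thick with a round boss 29 mm across on top, 50 mm high in all, 0.2 to 0.4 kg; origin at the centre of its underside, z up through the boss. The boss is the place to grip.
- bearing: Bystander: dark steel ring 62 mm across, 16 mm high, lying flat; origin at the centre of its underside.
- cover: Bystander: low aluminium cover 72 mm across, 18 mm high; origin at the centre of its underside.
- spacer: Bystander: steel cylinder 26 mm across, 32 mm high, upright; origin at the centre of its underside.
- tin: Bystander: open steel cup 64 mm across, 60 mm high; origin at the centre of its underside.
- driver: Bystander: screwdriver lying on the bench.
- marker: Bystander: white marker pen lying on the bench, 16 mm thick.
- sprayer: Bystander: bottle 68 mm across, 160 mm high, upright; origin at the centre of its underside.
- lid_edge (a point): Middle of the lid's front edge, upper face, 184 mm from the hinge line; moves with the lid. Under the lid near this edge a latch pin stands 32 mm out. Feel at the press spot: 3 to 7 N, then a stiff rubber stop, about 15 N more per mm, into which the latch clicks free; at 10 N of steady press it has clicked for certain, releasing or latching. Stay under 18 N on the lid.
Things that resemble listed ones, but are neither listed nor needed, are in the scene too. What is shaped like the hub but green or pink is not meant.

How it is judged:
By the outcome, as a careful person would: the job done as asked, in the order asked, and still so for the second after the job is handed in, with the robot touching nothing.
It also fails if it takes over 72 s, if anything falls off the work surface, if the arm or the gripper's body presses on something with over 40 N, if the wrist force passes 120 N, or if a joint passes its speed limit or range.

## Robot

A 7-joint arm with a two-finger parallel gripper is mounted at the origin on the work surface. World frame = base frame: x ahead of the robot, y to its left, z up, the work surface at z = 0. Lengths are in m, angles in rad, forces in N, time in s.
With the tool pointing down it reaches from about 0.4 to 0.85 m from the base axis. Payload 4.5 kg.
Tool frame: the origin (TCP) lies where the fingers leave the gripper's body, on its centre line; the fingertips stand 64 mm ahead of it and the grasp point (between the pads) lies 45 mm ahead of it; z points along the fingers, y is the direction in which the jaws open and shut (so a half turn about z gives the same grasp; the last joint's range is limited). The gripper opens to 88 mm and grips with 3 to 60 N. Pads are 18 mm wide; open, the fingers measure 123 mm over their backs; the gripper's body (75 mm by 187 mm) begins 45 mm behind the grasp point.
Start: joints at [1.237, 0.689, -0.195, 1.565, 0.157, 0.902, -0.215], TCP at [0.225, -0.583, 0.303] pointing down, gripper open.
Joint ranges: [-3.01, 3.01], [-0.46, 2.08], [-1.47, 1.51], [0.13, 2.56], [-1, 4.14], [0.04, 2.09], [-2.66, 2.66]. Speed limits (rad/s): [2.57, 2.57, 3.14, 3.14, 3.14, 3.14, 3.14].

## Interface

Orientations are given as a unit quaternion [x, y, z, w].
In Python, from plant import monitor, snapshot, workorder, finder gives the robot as it stands.
- The arm moves only by the tool carry_out, never from a script. Its argument "motion" is one flat list of numbers, 6 for each row, row after row: the shift along the tool's x, y, z in cm, then the turn, a rotation vector about the tool's x, y, z in rad. In form: [x, y, z, rx, ry, rz, x, y, z, rx, ry, rz, ...]. A call has 1 to 8 rows; each row shifts and turns the commanded pose from where the row before left it, along the tool's axes as they then stand; what a row does not reach is not made up. A row lasts 1/8 s, in which the tool goes at most 62.5 mm and 10.7 degrees, less where a joint would pass 70% of its speed; a pose out of reach is approached as far as the arm can. A call with a gripper value outside its range is refused whole. "hand" is the finger opening in cm, from 0 to 8.81, set as the call begins (left out, the last holds). The fingers move at their own pace and stop on an object; "grip_force" is the grip in N (left out, the last holds). Time passes only in rows, so rows that do not move let the fingers close. It gives the time, the measured TCP pose, the force and the opening at its end, in the units of the state.
- monitor.get_state(): the state, without advancing time (a new reading comes with each control period).
- snapshot(name): name is "side" or "top"; returns a dict with "frame" (384x512x3 uint8, red, green, blue), "range_z" (384x512 float32, m along the optical axis (not along the pixel's ray), 0 where there is no reading), "fx", "fy", "cx", "cy" (pixels), "D" ([k1, k2, p1, p2, k3] as OpenCV has them; the pictures are not rectified), "rvec" (rotation vector, rad) and "tvec" (3), from world to camera coordinates, as OpenCV has them. Camera axes: x right, y down, z forward; pixel columns grow to the right and rows downward; lengths in m; the calibration is good to about 2 mm. A picture is of the moment at which its call begins.
- workorder.finish_job(): hands the job in, once; it reports no verdict.
Trained networks look in a picture, given as the dict that the camera call returned (one of the last four; its "shot" number tells which), for a name from the list of things; names that differ only in an ending like _2 or _b are one class to them, and where a whole thing is asked for, a point or a joint stands for the part that bears it (a point fixed in the world has none). Each returns a list of dicts, best first, with "p" (0 to 1); they miss things now and then, are a little off and sometimes report something else, mostly with a low value. They report only what shows in the picture. A call takes as long as a camera call. They do not tell look-alikes from the thing itself.
- finder.masks_of(picture, thing): "pixels" (384x512 bool, what is visible of it) and "extent" ([left, top, right, bottom] in pixels, round what is visible of it).
The state is a dict: "clock": time; "q": joint angles; "qd": joint speeds; "joint_torque": joint torques, N m; "tool_pos": TCP position; "eef_rot": TCP orientation; "contact_force": force on the tool from outside, world axes, zero at the start; "moment": the same for the moment, N m; "opening": opening from 0.0 (shut) to 1.0 (fully open).
Only numpy, scipy, OpenCV 4.12 (cv2) and the standard library are available. Lean on these libraries where they do the work, as an engineer would, in place of code of your own. Each camera call takes 0.05 s, during which the arm holds its last target. There are 200 camera calls.

## Working session

There is one attempt and no reset: what is moved stays moved. The work goes in short steps, Python scripts to look and compute and a tool call to move; the robot and the scene stay as the last step left them, time stands still between calls to the robot, and variables do not carry over. Pictures are saved under pics/ and viewed, about 8 in all and at most 12, crops included, and the job is handed in when it is done.

Besides the shell and the picture viewer there is one more tool, called after "Request:" by a JSON object that holds its "api" and its "payload", one argument or row to a line. carry_out: Moves the arm, as the interface text tells. Its arguments: {"type":"object","properties":{"motion":{"type":"array"},"hand":{"type":"number"},"grip_force":{"type":"number"}},"required":["motion"]}

```bash
mkdir -p pics
cat > h.py <<'E'
import numpy as np,cv2
from plant import monitor,snapshot,workorder,finder
from scipy.spatial.transform import Rotation as R
def cloud(s):
    h,w=s["range_z"].shape
    v,u=np.mgrid[:h,:w]
    K=np.array([[s["fx"],0,s["cx"]],[0,s["fy"],s["cy"]],[0,0,1]])
    p=cv2.undistortPoints(np.stack([u,v],-1).reshape(-1,1,2).astype(np.float64),K,np.array(s["D"],float)).reshape(h,w,2)
    z=s["range_z"]; c=np.dstack([p[...,0]*z,p[...,1]*z,z])
    Rm=cv2.Rodrigues(np.array(s["rvec"],float))[0]
    W=(c-np.array(s["tvec"],float).reshape(3))@Rm
    W[z==0]=np.nan
    return W
def save(s,n): cv2.imwrite("pics/"+n,s["frame"][...,::-1])
E
python3 - <<'E'
from h import *
a={n:snapshot(n) for n in("side","top")}
cv2.imwrite("pics/a.png",cv2.resize(np.vstack([a[n]["frame"] for n in a]),None,fx=.78,fy=.78)[...,::-1])
save(a["top"],"top.png");save(a["side"],"side.png")
for n in a:
  W=cloud(a[n])
  for t in["box","lid","press_spot","hub","bearing","cover","spacer","tin","driver","marker","sprayer"]:
    for m in finder.masks_of(a[n],t)[:4]:
      P=W[m["pixels"]];P=P[~np.isnan(P[:,0])]
      if m["p"]<.2 or len(P)<5: continue
      print(n,t,round(m["p"],2),[int(x) for x in m["extent"]],np.round(np.percentile(P,[3,50,97],0),3).tolist())
s=monitor.get_state();print({k:np.round(v,3).tolist() for k,v in s.items()})
E
```

```text
side box 0.8 [208, 172, 295, 237] [[0.441, -0.088, 0.003], [0.527, 0.044, 0.073], [0.638, 0.075, 0.078]]
side box 0.68 [106, 235, 146, 308] [[0.622, 0.394, 0.009], [0.639, 0.427, 0.086], [0.67, 0.444, 0.159]]
side lid 0.92 [214, 178, 291, 212] [[0.455, -0.081, 0.074], [0.537, -0.002, 0.076], [0.627, 0.063, 0.078]]
side hub 0.9 [218, 219, 239, 247] [[0.517, 0.113, 0.001], [0.539, 0.159, 0.011], [0.579, 0.178, 0.051]]
side hub 0.83 [210, 251, 232, 281] [[0.48, 0.246, 0.003], [0.501, 0.273, 0.011], [0.53, 0.291, 0.051]]
side hub 0.63 [184, 288, 215, 317] [[0.473, 0.356, 0.0], [0.495, 0.388, 0.012], [0.527, 0.407, 0.052]]
side bearing 0.48 [287, 176, 305, 189] [[0.447, -0.27, 0.003], [0.473, -0.237, 0.015], [0.499, -0.215, 0.019]]
side bearing 0.2 [318, 172, 348, 178] [[0.333, -0.401, 0.005], [0.37, -0.354, 0.014], [0.405, -0.309, 0.018]]
side cover 0.93 [161, 252, 189, 274] [[0.594, 0.262, 0.002], [0.619, 0.292, 0.009], [0.654, 0.315, 0.019]]
side spacer 0.5 [254, 296, 262, 314] [[0.374, 0.329, 0.004], [0.384, 0.345, 0.025], [0.398, 0.351, 0.034]]
side tin 0.84 [230, 152, 247, 176] [[0.
[... 1662 characters left out ...]
]]
top driver 0.67 [378, 138, 405, 196] [[0.52, -0.417, -0.0], [0.616, -0.386, 0.021], [0.668, -0.336, 0.029]]
top marker 0.81 [373, 226, 411, 252] [[0.331, -0.408, -0.002], [0.375, -0.353, 0.014], [0.409, -0.31, 0.021]]
top sprayer 0.73 [113, 130, 140, 159] [[0.622, 0.377, 0.018], [0.642, 0.397, 0.106], [0.675, 0.431, 0.161]]
{'clock': 1.2, 'q': [1.237, 0.689, -0.195, 1.565, 0.157, 0.903, -0.215], 'qd': [0.001, -0.001, -0.001, -0.001, -0.001, 0.003, -0.002], 'joint_torque': [0.0, -52.75, -1.267, -15.374, -0.052, -0.001, -0.0], 'tool_pos': [0.225, -0.583, 0.303], 'eef_rot': [0.983, 0.183, 0.0, 0.0], 'contact_force': [1.199, -0.322, 0.192], 'moment': [-0.009, 0.003, -0.011], 'opening': 0.998}
```

View pics/top.png

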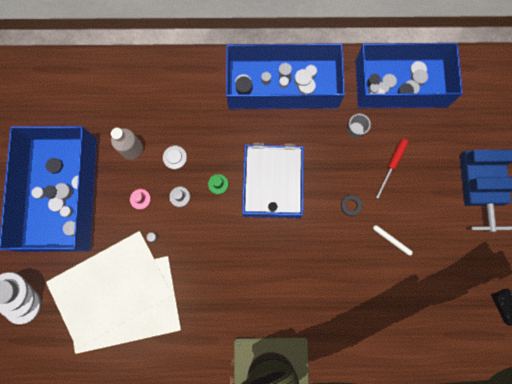

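View pics/side.png

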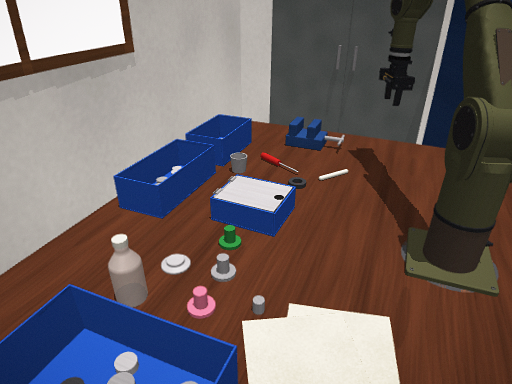

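The top view shows the lid at (273,180) with the black press spot at (272,207) and the grey hub at (179,197). The green (218,184) and pink (140,199) hubs are look-alikes. In the side view the grey hub is at (223,268).

Run:
```python
from h import *
for n in("top","side"):
  s=snapshot(n);W=cloud(s);f=s["frame"].astype(int)
  x,y,z=W[...,0],W[...,1],W[...,2]
  reg=(x>.42)&(x<.66)&(abs(y+.012)<.13)
  br=reg&(f.min(2)>120)&(z>.05)
  lid=W[br][:,:2]; print(n,"lid",br.sum(),cv2.minAreaRect((lid*1000).astype(np.float32)), "z",np.median(z[br]))
  blue=reg&(f[...,2]>f[...,0]+40)&(z>.06)
  print(" rim",cv2.minAreaRect((W[blue][:,:2]*1000).astype(np.float32)))
  dk=reg&(f.max(2)<70)&(z>.06)
  print(" spot",dk.sum(),W[dk].mean(0).round(4) if dk.any() else 0)
  c=(abs(x-.505)<.05)&(abs(y-.262)<.05)
  t=c&(z>.044);fl=c&(z>.004)&(z<.016)
  for nm,m in(("boss",t),("flange",fl)):
    print(" ",nm,m.sum(),W[m].mean(0).round(4),(W[m].min(0)+W[m].max(0))/2, W[m].max(0)-W[m].min(0))
  # edge extents by image: contour of the grey hub top
  if n=="side": 
    print(W[c&(z>.044)].round(3)[::5].tolist())
# projection check helper: cam
  Rm=cv2.Rodrigues(np.array(s["rvec"],float))[0];print(" cam",(-Rm.T@np.array(s["tvec"]).reshape(3)).round(3))
```

```text
top lid 3486 ((545.8726806640625, -16.345657348632812), (157.40455627441406, 195.6143035888672), 87.5864486694336) z 0.07504495117509405
 rim ((540.6580810546875, -14.357666015625), (170.16201782226562, 201.2763214111328), 87.57077026367188)
 spot 48 [ 0.4626 -0.0114  0.0755]
  boss 80 [0.5042 0.2606 0.0493] [0.50409531 0.26098781 0.05063656] [0.02654238 0.02850184 0.01174301]
  flange 253 [0.5034 0.2579 0.0089] [0.50467202 0.26349541 0.01000799] [0.09577459 0.0924324  0.01189474]
 cam [0.266 0.028 1.404]
side lid 1626 ((547.7044067382812, -12.297004699707031), (159.4798583984375, 197.33616638183594), 87.1822509765625) z 0.0758941709040093
 rim ((542.9724731445312, -12.872200012207031), (174.26817321777344, 203.96792602539062), 87.64495086669922)
 spot 37 [ 0.4686 -0.0062  0.0762]
  boss 102 [0.505  0.2656 0.0492] [0.50609978 0.26292412 0.04817086] [0.02822909 0.03105973 0.0079485 ]
  flange 266 [0.502  0.2716 0.0097] [0.50615292 0.26367711 0.00988717] [0.05787156 0.05860763 0.01169628]
[[0.514, 0.249, 0.048], [0.512, 0.254, 0.05], [0.52, 0.259, 0.049], [0.508, 0.256, 0.05], [0.519, 0.265, 0.051], [0.509, 0.259, 0.049], [0.498, 0.256, 0.05], [0.513, 0.266, 0.05], [0.502, 0.263, 0.051], [0.515, 0.272, 0.051], [0.506, 0.266, 0.049], [0.495, 0.262, 0.05], [0.509, 0.27, 0.048], [0.497, 0.267, 0.05], [0.511, 0.276, 0.049], [0.5, 0.272, 0.05], [0.492, 0.262, 0.044], [0.503, 0.276, 0.049], [0.495, 0.268, 0.045], [0.503, 0.276, 0.046], [0.502, 0.278, 0.045]]
 cam [0.192 0.841 0.581]
```

Request:
{"api": "carry_out", "payload": {
  "motion": [0,0,0,0,0,0.137,0,0,0,0,0,0.137,0,0,0,0,0,0.136,1.64,-4.48,0,0,0,0,1.64,-4.48,0,0,0,0,1.64,-4.48,0,0,0,0,1.64,-4.48,0,0,0,0,1.64,-4.48,0,0,0,0],
  "hand": 0,
  "grip_force": 20
}}

```text
clock: 2.3
tool_pos: [0.3168, -0.3615, 0.303]
eef_rot: [1.0, -0.021, 0.0, 0.0]
contact_force: [0.6, 0.4, 0.9]
opening: 0.114
```

Request:
{"api": "carry_out", "payload": {
  "motion": [1.64,-4.48,0,0,0,0,1.64,-4.48,0,0,0,0,1.64,-4.48,0,0,0,0,1.64,-4.48,0,0,0,0,1.64,-4.48,0,0,0,0,1.64,-4.48,0,0,0,0,1.64,-4.48,4,0,0,0,1.64,-4.48,4,0,0,0]
}}

```text
clock: 3.3
tool_pos: [0.4637, -0.0088, 0.2224]
eef_rot: [1.0, -0.021, 0.002, -0.0]
contact_force: [0.4, 0.9, 0.6]
opening: 0.005
```

```bash
cat >> h.py <<'E'
def to(x,y,z,yaw=-0.042):
    s=monitor.get_state();p=s["tool_pos"];r=R.from_quat(s["eef_rot"])
    t=R.from_matrix(np.array([[np.cos(yaw),np.sin(yaw),0],[np.sin(yaw),-np.cos(yaw),0],[0,0,-1]]).T)
    print("t",round(s["clock"],2),"pos",np.round(p,4),"F",np.round(s["contact_force"],2),"open",round(float(s["opening"]),3))
    print("shift cm (tool now)",(r.inv().apply(np.array([x,y,z])-p)*100).round(2),"in target frame",(t.inv().apply(np.array([x,y,z])-p)*100).round(2),"turn",(r.inv()*t).as_rotvec().round(3))
E
python3 -c "
from h import *
to(.463,-.0102,.15)"
```

```text
t 3.3 pos [ 0.4637 -0.0088  0.2224] F [0.45 0.91 0.55] open 0.005
shift cm (tool now) [-0.09  0.14  7.24] in target frame [-0.07  0.14  7.24] turn [-0.    -0.003 -0.   ]
```

Request:
{"api": "carry_out", "payload": {
  "motion": [0,0.14,3.6,0,0,0,0,0,3,0,0,0,0,0,0.8,0,0,0,0,0,0,0,0,0]
}}

```text
clock: 3.8
tool_pos: [0.4624, -0.0118, 0.1489]
eef_rot: [1.0, -0.021, -0.0, 0.0]
contact_force: [-0.9, -0.5, 0.2]
opening: 0.007
```

Request:
{"api": "carry_out", "payload": {
  "motion": [0,0,0.3,0,0,0,0,0,0.3,0,0,0,0,0,0.3,0,0,0,0,0,0.3,0,0,0,0,0,0,0,0,0]
}}

```text
clock: 4.42
tool_pos: [0.4625, -0.0118, 0.1367]
eef_rot: [1.0, -0.021, 0.0, 0.0]
contact_force: [0.3, 0.3, 3.1]
opening: 0.005
```

Request:
{"api": "carry_out", "payload": {
  "motion": [0,0,0.15,0,0,0,0,0,0.15,0,0,0,0,0,0,0,0,0]
}}

```text
clock: 4.8
tool_pos: [0.4625, -0.0118, 0.1337]
eef_rot: [1.0, -0.021, 0.0, 0.0]
contact_force: [1.0, -0.4, 2.3]
opening: 0.008
```

Request:
{"api": "carry_out", "payload": {
  "motion": [0,0,0.1,0,0,0,0,0,0.1,0,0,0,0,0,0,0,0,0]
}}

```text
clock: 5.18
tool_pos: [0.4626, -0.0117, 0.1317]
eef_rot: [1.0, -0.021, 0.0, 0.0]
contact_force: [1.3, -0.2, 3.6]
opening: 0.006
```

Request:
{"api": "carry_out", "payload": {
  "motion": [0,0,0.06,0,0,0,0,0,0,0,0,0]
}}

```text
clock: 5.42
tool_pos: [0.4626, -0.0118, 0.1311]
eef_rot: [1.0, -0.021, 0.0, 0.0]
contact_force: [1.7, 0.2, 3.7]
opening: 0.006
```

Request:
{"api": "carry_out", "payload": {
  "motion": [0,0,0.06,0,0,0,0,0,0,0,0,0]
}}

```text
clock: 5.68
tool_pos: [0.4625, -0.0117, 0.1305]
eef_rot: [1.0, -0.021, 0.0, 0.0]
contact_force: [1.6, -0.8, 2.4]
opening: 0.006
```

Request:
{"api": "carry_out", "payload": {
  "motion": [0,0,0.09,0,0,0,0,0,0,0,0,0]
}}

```text
clock: 5.92
tool_pos: [0.4626, -0.0118, 0.1297]
eef_rot: [1.0, -0.021, 0.0, 0.0]
contact_force: [1.6, -1.1, 6.0]
opening: 0.006
```

Request:
{"api": "carry_out", "payload": {
  "motion": [0,0,0.02,0,0,0,0,0,0,0,0,0]
}}

```text
clock: 6.18
tool_pos: [0.4626, -0.0117, 0.1297]
eef_rot: [1.0, -0.021, 0.0, 0.0]
contact_force: [1.1, -1.0, 6.7]
opening: 0.007
```

Request:
{"api": "carry_out", "payload": {
  "motion": [0,0,0.03,0,0,0,0,0,0,0,0,0]
}}

```text
clock: 6.42
tool_pos: [0.4626, -0.0118, 0.1295]
eef_rot: [1.0, -0.021, 0.001, 0.0]
contact_force: [2.1, 0.6, 8.9]
opening: 0.005
```

Request:
{"api": "carry_out", "payload": {
  "motion": [0,0,0.03,0,0,0,0,0,0,0,0,0,0,0,0,0,0,0]
}}

```text
clock: 6.8
tool_pos: [0.4626, -0.0117, 0.1293]
eef_rot: [1.0, -0.021, 0.001, 0.0]
contact_force: [1.6, -0.1, 9.3]
opening: 0.002
```

Request:
{"api": "carry_out", "payload": {
  "motion": [0,0,0.03,0,0,0,0,0,0,0,0,0]
}}

```text
clock: 7.05
tool_pos: [0.4626, -0.0118, 0.1291]
eef_rot: [1.0, -0.021, 0.001, 0.0]
contact_force: [1.0, -0.2, 10.5]
opening: 0.004
```

Request:
{"api": "carry_out", "payload": {
  "motion": [0,0,-3,0,0,0,-1,0,-5,0,0,0,-3,0,-5,0,0,0,-3,0,-2,0,0,0,-2,-3,0,0,0,0,0,-5,0,0,0,0,0,-5,0,0,0,0,0,-5,0,0,0,0],
  "hand": 6
}}

```text
clock: 8.05
tool_pos: [0.3784, 0.1729, 0.278]
eef_rot: [1.0, -0.021, -0.002, 0.001]
contact_force: [1.3, 0.1, 0.4]
opening: 0.676
```

```bash
python3 -c "
from h import *
to(.5045,.262,.14)
s=snapshot('side');save(s,'b.png');W=cloud(s)
m=(abs(W[...,0]-.6)<.1)&(abs(W[...,1]+.013)<.07)&(W[...,2]>.1);print(m.sum(),np.nanmax(W[m],0) if m.any() else 0)"
```

```text
t 8.05 pos [0.3784 0.1729 0.278 ] F [1.26 0.06 0.43] open 0.676
shift cm (tool now) [12.27 -9.46 13.74] in target frame [12.22 -9.43 13.8 ] turn [ 0.002  0.003 -0.   ]
1358 [0.65373528 0.05667663 0.25756685]
```

View pics/b.png

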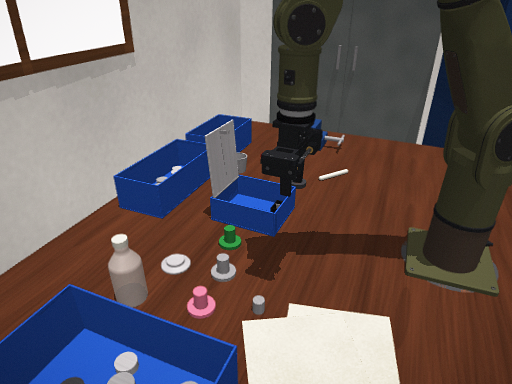

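The picture shows the lid upright, around (222,160), and the hubs undisturbed. Next I grasp the grey hub.

Request:
{"api": "carry_out", "payload": {
  "motion": [3,-2.4,2,0,0,0,3,-2.4,2,0,0,0,3,-2.4,2,0,0,0,3.2,-2.2,2,0,0,0,0,0,3,0,0,0,0,0,2.7,0,0,0,0,0,0,0,0,0]
}}

```text
clock: 8.98
tool_pos: [0.5034, 0.2594, 0.1391]
eef_rot: [1.0, -0.021, -0.003, 0.002]
contact_force: [0.3, -0.0, -0.3]
opening: 0.682
```

```bash
python3 -c "
from h import *
to(.5045,.262,.078)"
```

```text
t 8.97 pos [0.5034 0.2594 0.1391] F [ 0.3  -0.04 -0.28] open 0.682
shift cm (tool now) [ 0.14 -0.29  6.11] in target frame [ 0.1  -0.27  6.11] turn [0.004 0.007 0.   ]
```

Request:
{"api": "carry_out", "payload": {
  "motion": [0,0,0,0.004,0.007,0,0.1,-0.27,2,0,0,0,0,0,2.5,0,0,0,0,0,1.5,0,0,0,0,0,0,0,0,0]
}}

```text
clock: 9.6
tool_pos: [0.5067, 0.2633, 0.0804]
eef_rot: [1.0, -0.021, 0.003, -0.001]
contact_force: [0.3, 0.6, 0.3]
opening: 0.682
```

```bash
python3 -c "
from h import *
to(.5045,.262,.078)"
```

```text
t 9.6 pos [0.5067 0.2633 0.0804] F [0.27 0.62 0.3 ] open 0.682
shift cm (tool now) [-0.22  0.14  0.24] in target frame [-0.22  0.14  0.24] turn [-0.003 -0.005 -0.   ]
```

Request:
{"api": "carry_out", "payload": {
  "motion": [-0.2,0.1,0.1,-0.003,-0.005,0,0,0,0,0,0,0,0,0,0,0,0,0]
}}

```text
clock: 9.98
tool_pos: [0.5056, 0.2628, 0.0811]
eef_rot: [1.0, -0.021, 0.001, -0.001]
contact_force: [-0.3, 0.0, 0.4]
opening: 0.683
```

Request:
{"api": "carry_out", "payload": {
  "motion": [0,0,0,0,0,0,0,0,0,0,0,0,0,0,0,0,0,0,0,0,0,0,0,0,0,0,0,0,0,0,0,0,0,0,0,0],
  "hand": 0,
  "grip_force": 30
}}

```text
clock: 10.72
tool_pos: [0.5053, 0.2627, 0.0805]
eef_rot: [1.0, -0.021, 0.001, -0.001]
contact_force: [0.2, 0.4, -0.0]
opening: 0.314
```

Request:
{"api": "carry_out", "payload": {
  "motion": [0,0,-1,0,0,0,0,0,-4,0,0,0,0,0,-5,0,0,0,0,0,-4,0,0,0,0,0,0,0,0,0,0,0,0,0,0,0]
}}

```text
clock: 11.48
tool_pos: [0.5042, 0.2621, 0.2199]
eef_rot: [1.0, -0.021, 0.0, 0.0]
contact_force: [0.3, -0.4, -3.1]
opening: 0.308
```

```bash
python3 -c "
from h import *
to(.555,-.0135,.22)
s=snapshot('side');save(s,'c.png')"
```

```text
t 11.47 pos [0.5042 0.2621 0.2199] F [ 0.34 -0.41 -3.12] open 0.308
shift cm (tool now) [ 6.240e+00  2.733e+01 -1.000e-02] in target frame [ 6.230e+00  2.733e+01 -1.000e-02] turn [ 0. -0. -0.]
```

View pics/c.png

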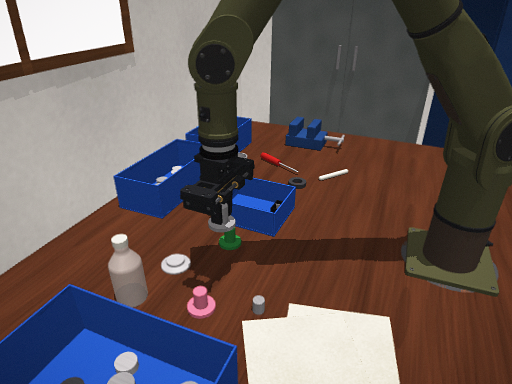

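The hub is gripped and upright at (222,222): 3.1 N of weight, 27 mm opening. Carrying it over the box now.

Request:
{"api": "carry_out", "payload": {
  "motion": [0.5,2.5,0,0,0,0,0.9,4.2,0,0,0,0,1,4.7,0,0,0,0,1,4.7,0,0,0,0,1,4.7,0,0,0,0,0.8,4,0,0,0,0,0.8,2.5,0,0,0,0,0,0,0,0,0,0]
}}

```text
clock: 12.52
tool_pos: [0.5529, -0.0158, 0.2188]
eef_rot: [1.0, -0.024, -0.0, 0.0]
contact_force: [0.5, -0.2, -2.8]
opening: 0.311
```

Request:
{"api": "carry_out", "payload": {
  "motion": [0,0,2,0,0,0,0,0,3,0,0,0,0,0,3,0,0,0,0,0,3,0,0,0,0,0,1,0,0,0,0,0,0.6,0,0,0,0,0,0,0,0,0,0,0,0,0,0,0]
}}

```text
clock: 13.52
tool_pos: [0.5542, -0.0126, 0.0952]
eef_rot: [1.0, -0.021, 0.002, -0.001]
contact_force: [-0.1, 0.8, -2.6]
opening: 0.311
```

```bash
python3 -c "
from h import *
to(.553,-.0140,.0855)"
```

```text
t 13.53 pos [ 0.5542 -0.0126  0.0952] F [-0.12  0.82 -2.55] open 0.311
shift cm (tool now) [-0.12  0.15  0.97] in target frame [-0.12  0.14  0.97] turn [-0.001 -0.004 -0.   ]
```

Request:
{"api": "carry_out", "payload": {
  "motion": [0,0,0.4,0,0,0,0,0,0.3,0,0,0,0,0,0.15,0,0,0,0,0,0,0,0,0]
}}

```text
clock: 14.02
tool_pos: [0.5537, -0.0127, 0.0857]
eef_rot: [1.0, -0.021, 0.001, -0.0]
contact_force: [-0.0, 0.2, -2.5]
opening: 0.309
```

Request:
{"api": "carry_out", "payload": {
  "motion": [0,0,0.1,0,0,0,0,0,0,0,0,0]
}}

```text
clock: 14.28
tool_pos: [0.5537, -0.0127, 0.0855]
eef_rot: [1.0, -0.021, 0.001, -0.0]
contact_force: [-0.8, -0.3, 4.8]
opening: 0.305
```

Request:
{"api": "carry_out", "payload": {
  "motion": [0,0,0,0,0,0,0,0,0,0,0,0,0,0,0,0,0,0,0,0,0,0,0,0],
  "hand": 5.5
}}

```text
clock: 14.78
tool_pos: [0.5538, -0.0127, 0.0848]
eef_rot: [1.0, -0.021, 0.001, -0.0]
contact_force: [0.9, -0.1, -0.3]
opening: 0.622
```

Request:
{"api": "carry_out", "payload": {
  "motion": [0,0,-1,0,0,0,0,0,-3,0,0,0,0,0,-5,0,0,0,0,0,-5,0,0,0,0,0,-5,0,0,0,0,0,-5,0,0,0,0,0,-3,0,0,0,0,0,0,0,0,0]
}}

```text
clock: 15.78
tool_pos: [0.554, -0.013, 0.3578]
eef_rot: [1.0, -0.021, 0.004, -0.001]
contact_force: [0.6, 0.0, -0.2]
opening: 0.625
```

```bash
python3 -c "
from h import *
to(.70,-.0195,.35)
s=snapshot('side');t=snapshot('top')
cv2.imwrite('pics/d.png',cv2.resize(np.hstack([s['frame'][100:280,150:350],t['frame'][100:280,190:390]]),None,fx=2,fy=2)[...,::-1])
for s in (s,t):
  W=cloud(s)
  m=(abs(W[...,0]-.63)<.05)&(abs(W[...,1]+.013)<.09)&(W[...,2]>.12)&(W[...,2]<.27);P=W[m];k=P[:,2]>.22
  print(m.sum(),np.nanpercentile(P[k],[2,50,98],axis=0).round(3))
"
```

```text
t 15.78 pos [ 0.554  -0.013   0.3578] F [ 0.6   0.   -0.24] open 0.625
shift cm (tool now) [14.61  0.03  0.89] in target frame [14.61  0.04  0.78] turn [-0.001 -0.008 -0.   ]
1378 [[ 0.627 -0.09   0.221]
 [ 0.645 -0.006  0.242]
 [ 0.652  0.06   0.257]]
117 [[0.643 0.031 0.221]
 [0.646 0.044 0.243]
 [0.651 0.057 0.257]]
```

View pics/d.png

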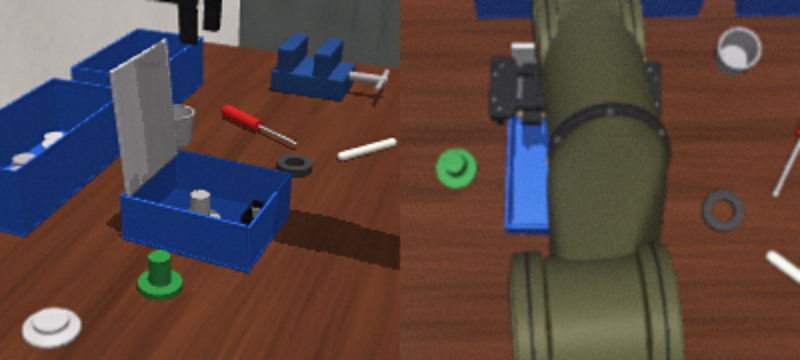

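The hub stands upright in the box at (200,205) and the lid is open. Now I go behind the lid with the fingers closed.

Request:
{"api": "carry_out", "payload": {
  "motion": [2,0,0,0,-0.004,0,4,0,0,0,0,0,4,0,0,0,0,0,3,0,0,0,0,0,1.6,0,0,0,0,0,0,0,0,0,0,0,0,0,0,0,0,0],
  "hand": 0
}}

```text
clock: 16.75
tool_pos: [0.698, -0.019, 0.3534]
eef_rot: [1.0, -0.021, -0.002, -0.0]
contact_force: [-0.4, 0.4, 0.2]
opening: 0.006
```

```bash
python3 -c "
from h import *
to(.70,-.0202,.291)
th=np.r_[1.65,np.linspace(1.60,0.06,24)];r=np.linspace(.155,.177,25)
X=-r*np.cos(th)+.003*np.sin(th)+.009;Z=r*np.sin(th)+.003*np.cos(th)+.064
print(X[0]+.633,Z[0]+.072,X[-1]+.633,Z[-1]+.072)
print(np.c_[th[1:],np.diff(X)*100,-np.diff(Z)*100, X[1:]+.633,Z[1:]+.072].round(3))"
```

```text
t 16.75 pos [ 0.698  -0.019   0.3534] F [-0.35  0.41  0.19] open 0.006
shift cm (tool now) [0.24 0.11 6.24] in target frame [0.21 0.11 6.24] turn [-0.001  0.005 -0.   ]
0.6572543328504055 0.29027671674393724 0.4654983964509072 0.1496082307666673
[[ 1.6   -0.77  -0.149  0.65   0.292]
 [ 1.533 -1.047 -0.107  0.639  0.293]
 [ 1.466 -1.058 -0.036  0.628  0.293]
 [ 1.399 -1.064  0.035  0.618  0.293]
 [ 1.332 -1.066  0.108  0.607  0.292]
 [ 1.265 -1.062  0.18   0.597  0.29 ]
 [ 1.198 -1.053  0.253  0.586  0.287]
 [ 1.131 -1.04   0.325  0.576  0.284]
 [ 1.064 -1.021  0.397  0.565  0.28 ]
 [ 0.997 -0.997  0.468  0.555  0.276]
 [ 0.93  -0.969  0.537  0.546  0.27 ]
 [ 0.863 -0.936  0.604  0.536  0.264]
 [ 0.797 -0.898  0.67   0.527  0.257]
 [ 0.73  -0.855  0.733  0.519  0.25 ]
 [ 0.663 -0.808  0.793  0.511  0.242]
 [ 0.596 -0.757  0.85   0.503  0.234]
 [ 0.529 -0.702  0.904  0.496  0.225]
 [ 0.462 -0.642  0.954  0.49   0.215]
 [ 0.395 -0.58   1.001  0.484  0.205]
 [ 0.328 -0.514  1.043  0.479  0.195]
 [ 0.261 -0.444  1.081  0.474  0.184]
 [ 0.194 -0.372  1.114  0.471  0.173]
 [ 0.127 -0.298  1.143  0.468  0.161]
 [ 0.06  -0.222  1.166  0.465  0.15 ]]
```

Lower behind the lid, then approach it slowly.

Request:
{"api": "carry_out", "payload": {
  "motion": [0.2,0,2,0,0,0,0,0,2.5,0,0,0,0,0,1.7,0,0,0,-1,0,0,0,0,0,-1,0,0,0,0,0,-1,0,0,0,0,0,0,0,0,0,0,0]
}}

```text
clock: 17.62
tool_pos: [0.6704, -0.0178, 0.2938]
eef_rot: [1.0, -0.021, -0.001, -0.0]
contact_force: [0.2, 0.6, 0.9]
opening: 0.007
```

Request:
{"api": "carry_out", "payload": {
  "motion": [-0.5,0,0,0,0,0,-0.5,0,0,0,0,0,-0.5,0,0,0,0,0,0,0,0,0,0,0]
}}

```text
clock: 18.12
tool_pos: [0.6565, -0.0172, 0.2932]
eef_rot: [1.0, -0.021, 0.0, -0.001]
contact_force: [3.6, -0.1, 0.3]
opening: 0.003
```

Request:
{"api": "carry_out", "payload": {
  "motion": [-0.5,0,0,0,0,0,-1,0,0,0,0,0,-1.05,0,0,0,0,0,-1.05,0,0.05,0,0,0,-1.05,0,0.1,0,0,0,-1.05,0,0.2,0,0,0,-1.05,0,0.25,0,0,0,-1.05,0,0.3,0,0,0]
}}

```text
clock: 19.12
tool_pos: [0.5776, -0.0138, 0.2839]
eef_rot: [1.0, -0.021, -0.001, -0.001]
contact_force: [4.9, -0.7, -1.9]
opening: 0.006
```

Request:
{"api": "carry_out", "payload": {
  "motion": [-1,0,0.4,0,0,0,-1,0,0.45,0,0,0,-0.97,0,0.55,0,0,0,-0.94,0,0.6,0,0,0,-0.9,0,0.67,0,0,0,-0.85,0,0.73,0,0,0,-0.8,0,0.8,0,0,0,-0.75,0,0.85,0,0,0]
}}

```text
clock: 20.12
tool_pos: [0.5054, -0.0107, 0.2333]
eef_rot: [1.0, -0.021, -0.001, -0.001]
contact_force: [3.7, -1.1, 1.9]
opening: 0.004
```

Request:
{"api": "carry_out", "payload": {
  "motion": [-0.7,0,0.9,0,0,0,-0.65,0,0.95,0,0,0,-0.6,0,1,0,0,0,-0.5,0,1,0,0,0,-0.45,0,1,0,0,0,-0.4,0,1,0,0,0,-0.3,0,0.8,0,0,0,0,0,0,0,0,0]
}}

```text
clock: 21.12
tool_pos: [0.4685, -0.0092, 0.1664]
eef_rot: [1.0, -0.021, -0.003, -0.0]
contact_force: [1.4, 0.6, 3.7]
opening: 0.005
```

Request:
{"api": "carry_out", "payload": {
  "motion": [-0.2,0,0.8,0,0,0,-0.2,0,0.7,0,0,0,-0.1,0,0.6,0,0,0,0,0,0.3,0,0,0,0,0,0,0,0,0,0,0,0,0,0,0]
}}

```text
clock: 21.88
tool_pos: [0.4646, -0.009, 0.143]
eef_rot: [1.0, -0.021, -0.001, -0.0]
contact_force: [2.7, -0.5, 2.6]
opening: 0.009
```

```bash
python3 -c "
from h import *
to(.463,-.0105,.1291)"
```

```text
t 21.88 pos [ 0.4646 -0.009   0.143 ] F [ 2.68 -0.48  2.61] open 0.009
shift cm (tool now) [-0.15  0.16  1.39] in target frame [-0.15  0.16  1.39] turn [-0.001  0.002 -0.   ]
```

Request:
{"api": "carry_out", "payload": {
  "motion": [-0.1,0,0.3,0,0,0,0,0,0.3,0,0,0,0,0,0.3,0,0,0,0,0,0.25,0,0,0,0,0,0,0,0,0,0,0,0,0,0,0]
}}

```text
clock: 22.62
tool_pos: [0.4631, -0.0088, 0.1315]
eef_rot: [1.0, -0.021, -0.002, -0.0]
contact_force: [2.6, 0.2, 3.2]
opening: 0.008
```

Request:
{"api": "carry_out", "payload": {
  "motion": [0,0,0.08,0,0,0,0,0,0,0,0,0]
}}

```text
clock: 22.88
tool_pos: [0.4632, -0.0089, 0.1308]
eef_rot: [1.0, -0.021, -0.002, -0.0]
contact_force: [1.0, 0.4, 3.0]
opening: 0.005
```

Request:
{"api": "carry_out", "payload": {
  "motion": [0,0,0.08,0,0,0,0,0,0,0,0,0]
}}

```text
clock: 23.12
tool_pos: [0.4633, -0.0089, 0.13]
eef_rot: [1.0, -0.021, -0.001, -0.0]
contact_force: [0.9, -0.1, 5.0]
opening: 0.008
```

Request:
{"api": "carry_out", "payload": {
  "motion": [0,0,0.03,0,0,0,0,0,0,0,0,0]
}}

```text
clock: 23.38
tool_pos: [0.4632, -0.0089, 0.1298]
eef_rot: [1.0, -0.021, -0.001, -0.0]
contact_force: [0.3, 1.0, 6.2]
opening: 0.005
```

Request:
{"api": "carry_out", "payload": {
  "motion": [0,0,0.05,0,0,0,0,0,0,0,0,0]
}}

```text
clock: 23.62
tool_pos: [0.4632, -0.0089, 0.1295]
eef_rot: [1.0, -0.021, -0.001, -0.0]
contact_force: [-0.4, 0.5, 8.4]
opening: 0.005
```

Request:
{"api": "carry_out", "payload": {
  "motion": [0,0,0.03,0,0,0,0,0,0,0,0,0,0,0,0,0,0,0]
}}

```text
clock: 24.0
tool_pos: [0.4632, -0.0089, 0.1293]
eef_rot: [1.0, -0.021, -0.001, -0.0]
contact_force: [-1.1, 0.0, 10.5]
opening: 0.006
```

Request:
{"api": "carry_out", "payload": {
  "motion": [0,0,0.03,0,0,0,0,0,0,0,0,0]
}}

```text
clock: 24.25
tool_pos: [0.4632, -0.0089, 0.1291]
eef_rot: [1.0, -0.021, -0.001, -0.0]
contact_force: [-0.7, -0.6, 11.7]
opening: 0.004
```

Request:
{"api": "carry_out", "payload": {
  "motion": [0,0,-0.5,0,0,0,0,0,-0.5,0,0,0,0,0,-1,0,0,0,0,0,-2,0,0,0,-3,0,-4,0,0,0,-3,0,-4,0,0,0,-2,4,-3,0,0,0,0,5,0,0,0,0]
}}

```text
clock: 25.25
tool_pos: [0.3793, -0.0956, 0.2808]
eef_rot: [1.0, -0.019, 0.0, -0.0]
contact_force: [1.0, 0.6, 0.7]
opening: 0.003
```

Request:
{"api": "carry_out", "payload": {
  "motion": [0,5,0,0,0,0,0,5,0,0,0,0,0,5,0,0,0,0,0,4,0,0,0,0,0,0,0,0,0,0,0,0,0,0,0,0,0,0,0,0,0,0,0,0,0,0,0,0]
}}

```text
clock: 26.25
tool_pos: [0.3725, -0.2843, 0.2786]
eef_rot: [1.0, -0.02, -0.001, -0.001]
contact_force: [0.4, 0.5, 0.2]
opening: 0.006
```

```bash
python3 -c "
from h import *
to(.463,-.0105,.1291)
s=snapshot('side');t=snapshot('top')
cv2.imwrite('pics/e.png',cv2.resize(np.hstack([s['frame'][120:320,150:350],t['frame'][90:290,190:390]]),None,fx=2,fy=2)[...,::-1])
W=cloud(s);m=(abs(W[...,0]-.541)<.09)&(abs(W[...,1]+.013)<.07)&(W[...,2]>.02);print(np.nanpercentile(W[m][:,2],[2,50,98]))"
```

```text
t 26.25 pos [ 0.3725 -0.2843  0.2786] F [0.4  0.49 0.23] open 0.006
shift cm (tool now) [  7.98 -27.7   14.97] in target frame [  7.89 -27.74  14.95] turn [-0.001  0.002  0.002]
[0.07388107 0.07593671 0.07801111]
```

View pics/e.png

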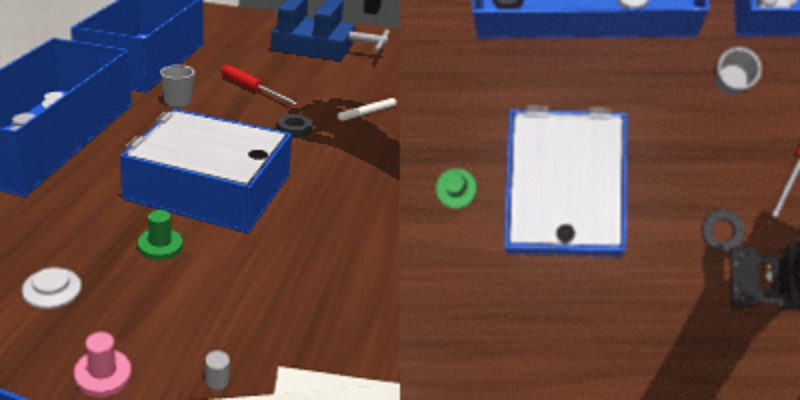

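The lid is shut and flush, with its top at 0.076 m two seconds after I let go. The bystanders are where they were, so I'm handing in.

```bash
python3 -c "
from h import *
print(workorder.finish_job())"
```

```text
the job is handed in; nothing more can be done
None
```

The job is done and handed in at about 26 s of the 72 s allowed.

- **Opening:** I pressed the lid at its mark until the latch clicked, with a highest reading of about 10.5 N. The lid then sprang fully open.
- **Hub:** I gripped the grey steel hub by its boss and set it on the box floor. A picture after release showed it standing upright inside.
- **Closing:** I swung the lid down from behind and pressed it to latch, with a highest reading of about 11.7 N, under the 18 N limit.

The last check came about 2 s after I let go. The lid was flush with the rim (about 0.076 m high, the same as at the start), and the gripper was clear and reading no contact. By eye, the other parts I could see were where they had been. The sprayer lay outside that last view. The hub can't be seen once the lid is shut, so its upright position rests on the earlier picture. No check failed or disagreed.

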